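Set the plate to the scribed line and clamp it

TASK

Get the aluminium plate ready for welding, sliding it without lifting it: first press its long side home against the fence with a firm, measured push (about 18 N, without bearing down on it), then slide it along the fence until its leading edge sits right on the scribed line, creeping up so that it is never pushed clearly past the line, and leave it flush with the fence. Then gently press the hold-down clamp over until its foot rests on the plate, leaving the plate where you set it and the other things on the bench where they are.

Things in the scene. Friction and masses are not known exactly. Their poses are not given: they have to be found in the camera images.
- jig: Fixed grey base plate bolted to the bench, 250 x 360 x 8 mm. Origin at the centre of its underside (on the bench); z up, y along the fence, x from the open side towards the fence. It carries the fence, the scribed line and the clamp. Its yaw on the bench varies by up to 0.25 rad.
- fence: Upright steel straightedge along the jig's y from -165 to +165 mm, 6 mm thick, top 30 mm above the bench. Origin and axes are the jig's; its working face is the plane x = +60 mm, facing -x. An askew plate pushed at its middle can jam on one corner: push near the end that stands off. Seating takes a level push of about 18 N (over 10 N at the fence; bearing down adds friction); over 24 N spoils its setting.
- fence_face (a point): Point on the fence's working face, at the foot (8 mm above the bench), at jig (60, 0, 8) mm. Axes as the jig's.
- line (a point): Point on the scribed line: a dark straight line 3 mm wide across the top of the base plate, at right angles to the fence, at y = +85 mm of the jig (centre of the line). Point at jig (12.5, 85, 8) mm. Axes as the jig's. The line is only a mark, nothing stops the plate there.
- plate: Loose bare aluminium plate, 95 mm (its x) x 140 mm (its y) x 16 mm thick, lying flat on the base plate short of the line and off the fence, with a dark round bore and four small bolt holes seen in its top (shallow, nothing enters them). Origin at the centre of its underside (8 mm above the bench); z up, +y side is the leading edge that goes to the line, +x side goes against the fence. 0.4 to 0.75 kg; sliding takes roughly 2 to 8 N.
- lead_edge (a point): Middle of the plate's leading edge, underside: plate (0, 70, 0) mm. Axes as the plate's.
- corner_lead (a point): Plate corner between leading edge and fence side, underside: plate (47.5, 70, 0) mm.
- corner_trail (a point): Plate corner between trailing edge and fence side, underside: plate (47.5, -70, 0) mm.
- clamp_arm: Hinged bar of the hold-down clamp, beginning raised, 37 to 52 degrees off upright, leaning over the fence towards the plate. Origin on the hinge; its z runs out along the bar, its y is the hinge axis (jig y), its -x side becomes the underside. Swung down it lies level, z along the jig's -x, when the foot rests on the plate. Hinge friction of 0.12 N m keeps it where it is left; no spring. It can be pressed down from above.
- clamp_hinge (a point): Centre of the clamp's hinge, behind the fence, at jig (95, 20, 52) mm; the hinge axis is parallel to the fence (jig y), and the arm swings in the jig's x-z plane towards -x. Two 30 x 8 mm cheeks stand beside it up to 64 mm above the bench.
- clamp_pad (a point): Centre of the end face of the clamp's rubber foot (18 mm across). The clamp's arm is a steel bar 20 mm wide and 12 mm thick, reaching 108 mm from the hinge; the foot is 90 mm out on its underside, its end 28 mm from the bar's centreline; when clamped it rests on the plate's top, 24 mm above the bench.
- nut: Bystander: large hexagon nut, 22 mm across, 12 mm high, lying on the base plate beyond the line. Origin at underside centre.
- tube_offcut: Bystander: upright square tube offcut, 60 x 60 x 100 mm, on the bench behind the jig. Origin at underside centre.
- tape: Bystander: tape measure, 60 x 40 x 60 mm. Origin at underside centre.
- hammer: Bystander: hammer lying on the bench.
- wrench: Bystander: wrench lying on the bench.
- can: Bystander: can, 74 mm across, 120 mm high, behind the jig. Origin at underside centre.
- angle_offcut: Bystander: piece of angle steel 40 x 40 x 120 mm, lying on one leg. Origin at underside centre.
Not all that is in view belongs to the job. Of the things that look like the plate, the larger one is meant.

How it is judged (in metres and radians):
On the way, in this order (a step that is already met when the one before it is completed fails the run):
1. the plate's long side is pressed home against the fence (more than 10 N between them, both corners within 1.5 mm), clamp still up (x of each of corner_lead, corner_trail in the frame of jig above 0.0585 m and contact force between plate and fence above 10 N and z of clamp_pad in the frame of jig above 0.06 m), for 0.3 s.
2. with the clamp still up, the plate lies flush along the fence with its leading edge on the line, at rest (x of each of corner_lead, corner_trail in the frame of jig above 0.0585 m and y of lead_edge in the frame of jig between 0.083 and 0.087 m and z of plate in the frame of jig below 0.01 m and angle between plate's own z axis and vertical below 0.03 rad and linear speed of plate below 0.005 m/s and z of clamp_pad in the frame of jig above 0.06 m), for 0.3 s.
At the end, for the whole second after the job is handed in: The plate lies flat on the base plate, both corners of its long side within 1.5 mm of the fence's face, its leading edge within 2 mm of the centre of the scribed line, at rest, and the clamp's foot is down on the plate's top (within 2 mm); the robot touches nothing (x of each of corner_lead, corner_trail in the frame of jig above 0.0585 m and y of lead_edge in the frame of jig between 0.083 and 0.087 m and z of plate in the frame of jig below 0.01 m and angle between plate's own z axis and vertical below 0.03 rad and linear speed of plate below 0.005 m/s and z of clamp_pad in the frame of jig below 0.026 m).
It fails at once if the plate is pressed against the fence with more than 24 N (contact force between plate and fence above 24 N).
It fails at once if the plate's leading edge goes more than 5 mm past the scribed line (y of lead_edge in the frame of jig above 0.09 m).
It fails at once if the plate is lifted or tipped off the base plate (more than 8 mm, or 0.1 rad) (z of plate in the frame of jig above 0.016 m or angle between plate's own z axis and vertical above 0.1 rad).
It fails at once if the clamp presses on the plate with more than 30 N (contact force between clamp_arm and plate above 30 N).
It fails at once if another thing on the bench is moved more than 20 mm (distance of any of nut, tube_offcut, tape, hammer, wrench, can, angle_offcut from where it was at the start of the episode above 0.02 m).
It also fails if it takes over 72 s, if anything falls off the work surface, if the arm or the gripper's body presses on something with over 40 N, if the wrist force passes 120 N, or if a joint passes its speed limit or range.

ROBOT

A 7-joint arm with a two-finger parallel gripper is mounted at the origin on the work surface. World frame = base frame: x ahead of the robot, y to its left, z up, the work surface at z = 0. Lengths are in mm, angles in degrees, forces in N, time in s.
With the tool pointing down it reaches from about 350 to 900 mm from the base axis. Payload 7.2 kg.
Tool frame: the origin (TCP) lies between the finger pads; the fingertips stand 22 mm ahead of it and the grasp point (between the pads) lies 3 mm ahead of it; z points along the fingers, y is the line along which they close (so a half turn about z gives the same grasp; the last joint's range is limited). The gripper opens to 88 mm and grips with 3 to 60 N. Pads are 20 mm wide; open, the fingers measure 115 mm over their backs; the gripper's body (75 mm by 178 mm) begins 61 mm behind the grasp point.
Start: joints at [68.858, 23.554, -0.728, 91.456, 0.321, 64.991, -4.71], TCP at [185.166, -596.944, 244.653] pointing down, gripper open.
Joint ranges: [-169.25, 169.25], [-16.82, 113.86], [-84.01, 82.57], [7.8, 145.47], [-59.2, 239.2], [7.22, 106.19], [-163.78, 163.78]. Speed limits (degrees/s): [136.94, 136.94, 172.46, 172.46, 180, 180, 180].

INTERFACE

Orientations are given as [roll, pitch, yaw] about the fixed x, y, z axes, in that order (R = Rz(yaw) Ry(pitch) Rx(roll)).
In Python, from cell import robot gives the robot as it stands. The module is installed in compiled form; this text tells all that it offers.
- The arm moves only by the tool move_arm, never from a script. Its argument "commands" is a list that holds one entry, the list of rows, each a list of 7 numbers: the finger opening in mm, from 0 to 87.8, then the shift along the tool's x, y, z in units of 40 mm (1.0 is 40 mm), then the turn, a rotation vector about the tool's x, y, z in units of 5 degrees (1.0 is 5 degrees). A call has 1 to 8 rows; each row is the pose to reach, as a shift and turn from the pose commanded when the call began, along the tool's axes at that moment; what a row does not reach only later rows make up. A row lasts 1/12 s, in which the tool goes at most 41.7 mm and 7.16 degrees, less where a joint would pass 70% of its speed; a pose out of reach is approached as far as the arm can. A call with a gripper value outside its range is refused whole. The fingers move at their own pace and stop on an object; "newtons" is the grip in N (left out, the last holds). Time passes only in rows, so rows that repeat a pose let the fingers close. It gives the time, the measured TCP pose, the force, the opening and the grip force at its end, in the units of the state.
- robot.sense(): the state, without advancing time (a new reading comes with each control period).
- robot.grab_frame(name): name is "side" or "top" or "wrist"; returns the picture (400x640x3 uint8, red, green, blue); there is no depth.
- robot.camera_params(name): a dict with "fx", "fy", "cx", "cy" (pixels), "pose" (4x4, takes a point from camera to world coordinates); the wrist camera has in their place "tool_from_camera" (4x4, takes a point from camera to tool coordinates, whose origin is the TCP and whose axes are the flange's). Camera axes: x right, y down, z forward; pixel columns grow to the right and rows downward; lengths in mm; the calibration is good to about 2 mm. A picture is of the moment at which its call begins: read the wrist's pose just before it. camera_params takes no time and is no camera call.
- robot.finish_job(): hands the job in; it is judged then, once.
The state is a dict: "time": time; "q": joint angles; "joint_velocities": joint speeds; "joint_torque": joint torques, N m; "tcp_pos": TCP position; "eef_rot": TCP orientation; "ft_force": force on the tool from outside, world axes, zero at the start; "moment": the same for the moment, N m; "finger_gap": opening from 0.0 (shut) to 1.0 (fully open); "grip_force": force on a finger pad.
Only numpy, scipy, OpenCV 4.12 (cv2) and the standard library are available. Lean on these libraries where they do the work, as an engineer would, in place of code of your own. Each camera call takes 0.05 s, during which the arm holds its last target. There are 200 camera calls.

## Working session

There is one attempt and no reset: what is moved stays moved. The work goes in short steps, Python scripts to look and compute and a tool call to move; the robot and the scene stay as the last step left them, time stands still between calls to the robot, and variables do not carry over. Pictures are saved under pics/ and viewed, at most 13 in all, crops included, and the job is handed in when it is done.

Besides the shell and the picture viewer there is one more tool, called after "Call:" in YAML: its name, and indented under it one key for each argument. move_arm: Moves the arm, as the interface text tells. Its arguments: {"type":"object","properties":{"commands":{"type":"array"},"newtons":{"type":"number"}},"required":["commands"]}

```bash
mkdir -p pics; python3 - <<'E'
from cell import robot
import cv2,numpy as np
np.set_printoptions(precision=3,suppress=True)
s=robot.sense();print(s['time'],s['tcp_pos'],s['eef_rot'],s['ft_force'],s['finger_gap'])
for n in ['top','side','wrist']:
    f=robot.grab_frame(n);cv2.imwrite(f'pics/{n}0.png',f[:,:,::-1])
    p=robot.camera_params(n);print(n,p)
E
```

```text
0.0 [ 185.011 -596.501  243.841] [-179.912    0.006   17.236] [-0.633  0.565 -0.136] 1.003855345041776
top {'fx': 381.3624364976971, 'fy': 381.3624364976971, 'cx': 323.12995683348794, 'cy': 206.6578445959327, 'pose': array([[   0.005,   -0.999,    0.036,  496.768],
       [  -1.   ,   -0.005,    0.009,  -20.992],
       [  -0.009,   -0.036,   -0.999, 1186.678],
       [   0.   ,    0.   ,    0.   ,    1.   ]])}
side {'fx': 443.55762021930434, 'fy': 443.55762021930434, 'cx': 314.15054523294253, 'cy': 200.674892447396, 'pose': array([[ -0.953,  -0.176,   0.247, 245.903],
       [ -0.303,   0.593,  -0.746, 843.52 ],
       [ -0.015,  -0.786,  -0.619, 796.304],
       [  0.   ,   0.   ,   0.   ,   1.   ]])}
wrist {'fx': 356.64414827519613, 'fy': 356.64414827519613, 'cx': 315.7301544761648, 'cy': 199.760783348571, 'tool_from_camera': array([[   0.   ,   -0.971,   -0.239,   65.254],
       [   1.   ,    0.001,   -0.001,   -0.112],
       [   0.001,   -0.239,    0.971, -139.055],
       [   0.   ,    0.   ,    0.   ,    1.   ]])}
```

View pics/top0.png

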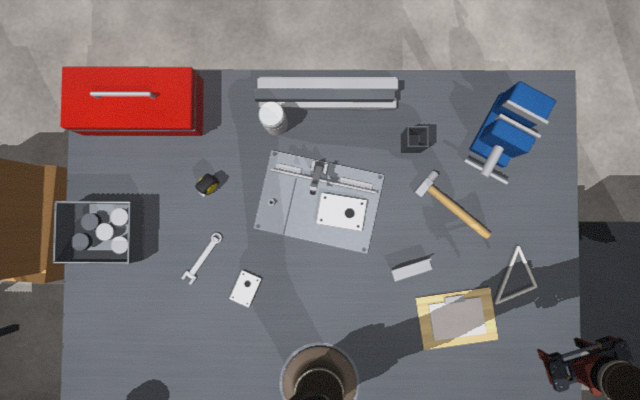

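View pics/side0.png

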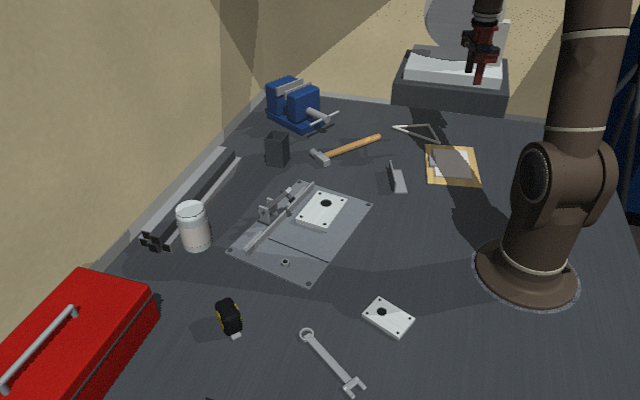

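The plate-like candidates in the top view are the one on the jig, centre about (342,212), and one on the bench, about (245,288). The jig one is clearly larger and lies on the base plate, so it is the one meant. The jig spans about (272,150), (384,176), (368,252) and (255,228), and the raised clamp is at (322,175).

```bash
cat > h.py <<'E'
from cell import robot
import cv2,numpy as np
from scipy.spatial.transform import Rotation as R
np.set_printoptions(precision=2,suppress=True)
def tool():
    s=robot.sense();T=np.eye(4);T[:3,:3]=R.from_euler('xyz',s['eef_rot'],degrees=True).as_matrix();T[:3,3]=s['tcp_pos'];return T
def grab(n,tag=None):
    T=tool() if n=='wrist' else None
    f=robot.grab_frame(n);p=robot.camera_params(n)
    P=T@p['tool_from_camera'] if n=='wrist' else p['pose']
    if tag: cv2.imwrite(f'pics/{tag}.png',f[:,:,::-1]); np.savez(f'pics/{tag}.npz',P=P,K=[p['fx'],p['fy'],p['cx'],p['cy']])
    return f,P,[p['fx'],p['fy'],p['cx'],p['cy']]
def ray(uv,P,K):
    uv=np.atleast_2d(uv).astype(float);d=np.c_[(uv[:,0]-K[2])/K[0],(uv[:,1]-K[3])/K[1],np.ones(len(uv))]@P[:3,:3].T
    return P[:3,3],d
def onz(uv,z,P,K):
    o,d=ray(uv,P,K);return o+d*((z-o[2])/d[:,2])[:,None]
def delta(pos,yaw,tilt=None):
    "rows units: shift (40mm) and rotvec (5deg) to a down pose"
    T=tool();r=R.from_euler('xyz',[180,0,yaw],degrees=True)
    return (T[:3,:3].T@(np.array(pos)-T[:3,3]))/40, R.from_matrix(T[:3,:3].T@r.as_matrix()).as_rotvec(degrees=True)/5
E
python3 - <<'E'
from h import *
p=robot.camera_params('top');K=[p['fx'],p['fy'],p['cx'],p['cy']]
c=np.array([[272,150],[384,176],[368,252],[255,228]])
q=onz(c,8,p['pose'],K);print(q,q.mean(0))
e=q[0]-q[1];print('yaw',np.degrees(np.arctan2(-e[0],e[1])))
print(onz([[317,198],[364,202],[368,229],[321,225]],24,p['pose'],K))
c=q.mean(0)
for y in (77,): print(delta([c[0]-0,c[1]-0,330],y))
E
python3 -c "
import cv2;f=cv2.imread('pics/top0.png');cv2.imwrite('pics/crop.png',cv2.resize(f[140:315,200:400],None,fx=4,fy=3.4,interpolation=3))"
```

```text
[[ 715.    149.51    8.  ]
 [ 635.33 -198.67    8.  ]
 [ 400.46 -149.45    8.  ]
 [ 472.22  199.62    8.  ]] [555.75   0.25   8.  ]
yaw -12.889051677677255
[[ 565.11    8.08   24.  ]
 [ 553.61 -135.33   24.  ]
 [ 471.46 -147.62   24.  ]
 [ 482.81   -4.6    24.  ]]
(array([ 13.27, -11.51,  -2.14]), array([ -0.01,  -0.01, -11.95]))
```

View pics/crop.png

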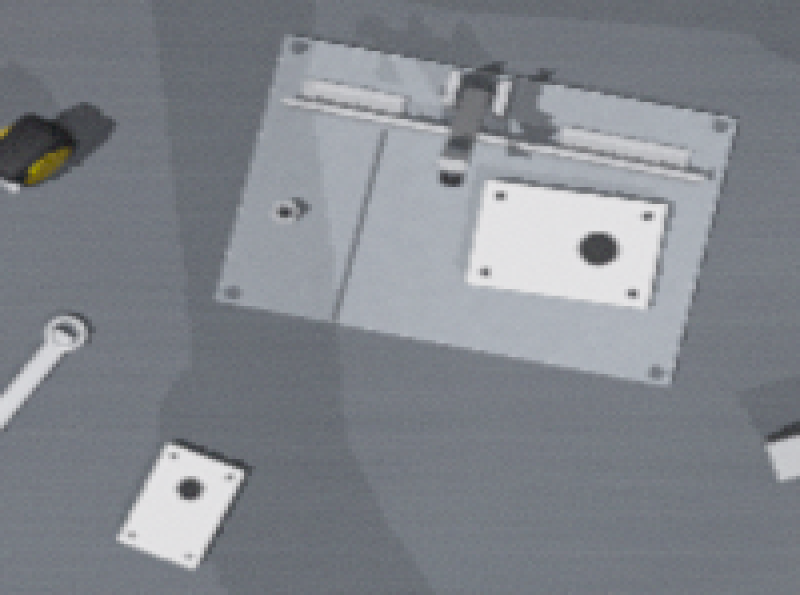

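The crop confirms it: the larger white plate lies on the jig, short of the line and off the fence, and the clamp is raised at crop (465,130). Next I move the wrist camera over the jig.

Call:
move_arm:
  commands:
    - [[0,0.7,-0.65,0,0,0,-0.5],[0,1.4,-1.3,0,0,0,-1],[0,2.1,-1.9,0,0,0,-1.5],[0,2.8,-2.6,0,0,0,-2],[0,3.5,-3.2,0,0,0,-2.5],[0,4.2,-3.8,0,0,0,-3],[0,4.9,-4.5,0,0,0,-3.5],[0,5.6,-5.1,0,0,0,-4]]

```text
time: 0.82
tcp_pos: [339.0, -333.6, 244.6]
eef_rot: [-180.0, 0.0, 37.4]
ft_force: [0.1, 0.5, 0.3]
finger_gap: 0.43
grip_force: 0.0
```

```bash
python3 - <<'E'
from h import *
print(delta([566,47,250],77),robot.sense()['tcp_pos'])
E
```

```text
(array([10.28, -4.12, -0.14]), array([-0.  ,  0.  , -7.93])) [ 338.98 -333.59  244.62]
```

Call:
move_arm:
  commands:
    - [[0,0.9,-0.36,0,0,0,-0.7],[0,1.8,-0.72,0,0,0,-1.4],[0,2.7,-1.1,0,0,0,-2.1],[0,3.6,-1.45,0,0,0,-2.8],[0,4.5,-1.8,0,0,0,-3.5],[0,5.4,-2.2,0,0,0,-4.2],[0,6.3,-2.5,0,0,0,-4.9],[0,7.2,-2.9,0,0,0,-5.6]]

```text
time: 1.48
tcp_pos: [498.5, -67.9, 244.7]
eef_rot: [180.0, 0.0, 65.4]
ft_force: [1.0, -1.0, -0.1]
finger_gap: 0.005
grip_force: 0.0
```

```bash
python3 - <<'E'
from h import *
print(delta([566,47,250],77),robot.sense()['tcp_pos'])
E
```

```text
(array([ 3.31,  0.34, -0.13]), array([ 0.  ,  0.  , -2.33])) [498.51 -67.86 244.69]
```

Call:
move_arm:
  commands:
    - [[0,0.9,0.1,0,0,0,-0.6],[0,1.8,0.2,0,0,0,-1.2],[0,2.7,0.3,-0.1,0,0,-1.8],[0,3.3,0.34,-0.1,0,0,-2.33],[0,3.3,0.34,-0.1,0,0,-2.33],[0,3.3,0.34,-0.1,0,0,-2.33]]

```text
time: 1.98
tcp_pos: [565.3, 46.5, 248.1]
eef_rot: [-179.9, -0.0, 77.0]
ft_force: [-0.2, 0.3, -0.9]
finger_gap: 0.004
grip_force: 0.0
```

```bash
python3 - <<'E'
from h import *
f,P,K=grab('wrist','w1')
grab('top','t1');grab('side','s1');print(robot.sense()['ft_force'])
E
```

```text
[ 0.64 -0.43  0.59]
```

View pics/w1.png

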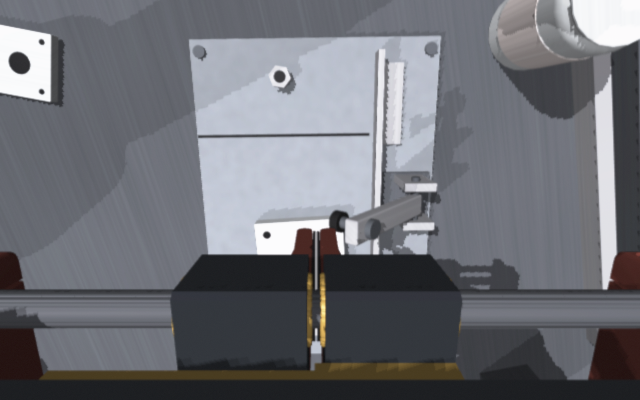

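The wrist view shows the scribed line running from (198,135) to (369,135). The base plate's far corners are at (190,40) and (441,37), and the fence edge is at column ~378. The plate's leading corner is at (255,222) and the clamp foot at (340,220).

```bash
cat >> h.py <<'E'
def edge_rows(g,rows,c0,c1,sign):
    "subpixel column of strongest signed gradient per row; c0,c1 functions of row"
    out=[]
    for r in rows:
        a,b=int(c0(r)),int(c1(r));d=sign*np.diff(cv2.GaussianBlur(g,(0,0),1)[r].astype(float))[a:b];i=d.argmax()
        if 0<i<len(d)-1:
            den=d[i-1]-2*d[i]+d[i+1];i=i+0.5*(d[i-1]-d[i+1])/den if den else i
        out.append([a+i+.5,r])
    return np.array(out)
def fit(pts):
    "robust line of xy points: centre, dir"
    v=cv2.fitLine(pts[:,:2].astype(np.float32),cv2.DIST_HUBER,0,.01,.01).ravel();return v[2:],v[:2]
def yaw_of(d): # direction along jig y
    d=d*np.sign(d[1]);return np.degrees(np.arctan2(-d[0],d[1]))
def plate_top(tag,z=24,box=(300,185,385,240)):
    f=cv2.imread(f'pics/{tag}.png',0);n=np.load(f'pics/{tag}.npz');x0,y0,x1,y1=box
    m=np.zeros_like(f);m[y0:y1,x0:x1]=(f[y0:y1,x0:x1]>200)*255
    c=max(cv2.findContours(m,0,1)[0],key=cv2.contourArea)
    w=onz(c[:,0],z,n['P'],n['K'])[:,:2].astype(np.float32)
    return cv2.minAreaRect(w),cv2.boxPoints(cv2.minAreaRect(w)),cv2.boundingRect(c)
E
python3 - <<'E'
from h import *
f=cv2.imread('pics/w1.png',0);n=np.load('pics/w1.npz');P,K=n['P'],n['K']
L=edge_rows(f,range(60,240),lambda r:182+(r-40)*18/215,lambda r:205+(r-40)*18/215,1)
Rr=edge_rows(f,range(50,160),lambda r:432-(r-40)*.05,lambda r:450-(r-40)*.05,-1)
T=edge_rows(f.T.copy(),list(range(215,420)),lambda r:30,lambda r:48,1)[:,::-1]
g=255-f.astype(float)
Ln=[]
for c in range(210,362):
    w=g[128:143,c];w=np.clip(w-np.median(w)-10,0,None)
    if w.sum()>0: Ln.append([c,128+(w*np.arange(15)).sum()/w.sum()])
Ln=np.array(Ln)
res={}
for k,p in dict(L=L,R=Rr,T=T,line=Ln).items():
    w=onz(p,8,P,K);c,d=fit(w);nrm=np.array([-d[1],d[0]]);print(k,c,d,'yaw',np.degrees(np.arctan2(d[1],d[0])),'rms',np.median(abs((w[:,:2]-c)@nrm)));res[k]=(c,d)
y=np.radians(yaw_of(res['L'][1]));ex=np.array([np.cos(y),np.sin(y)]);ey=np.array([-ex[1],ex[0]])
print('widths',[res[k][0]@ex for k in'LR'],[res[k][0]@ey for k in('T','line')])
F=edge_rows(f,range(60,130),lambda r:366,lambda r:386,1)
for z in(8,30):
  w=onz(F,z,P,K);c,d=fit(w);print('fence',z,c@ex,yaw_of(d))
for t,z in(('t1',24),('top0',24)):
  if t=='top0': np.savez('pics/top0.npz',P=np.load('pics/t1.npz')['P'],K=np.load('pics/t1.npz')['K'])
  r,b,bb=plate_top(t,z);print(t,r,bb);print(b, b@ex,b@ey)
# top cam: line & jig in top view
E
```

```text
L [452.   109.23] [0.21 0.98] yaw 77.79312 rms 0.10627629392565749
R [702.14  91.05] [0.21 0.98] yaw 77.76102 rms 0.12300027064797922
T [596.41 179.84] [ 0.98 -0.21] yaw -12.223902 rms 0.05185335310440222
line [543.74  94.51] [ 0.98 -0.21] yaw -12.21458 rms 0.019965380815725804
widths [np.float32(418.6887), np.float32(667.0121)] [np.float32(301.88278), np.float32(207.33992)]
fence 8 606.32544 -11.95039
fence 30 602.70276 -11.950505
t1 ((523.783935546875, -68.70372772216797), (133.7273406982422, 94.24592590332031), 80.79894256591797) (323, 193, 44, 38)
[[ 466.58 -127.17]
 [ 559.61 -142.24]
 [ 580.99  -10.24]
 [ 487.96    4.83]] [482.92 577.03 570.02 475.9 ] [-25.64 -20.7  112.84 107.9 ]
top0 ((524.4470825195312, -66.11128997802734), (138.3330841064453, 93.73533630371094), 80.86553192138672) (317, 193, 49, 38)
[[ 467.19 -126.96]
 [ 559.74 -141.84]
 [ 581.7    -5.26]
 [ 489.15    9.62]] [483.48 577.08 569.66 476.06] [-25.31 -20.28 117.85 112.83]
```

```bash
cat >> h.py <<'E'
JY=-12.22;_a=np.radians(JY);EX=np.array([np.cos(_a),np.sin(_a)]);EY=np.array([-EX[1],EX[0]])
O=EX*542.85+EY*122.34
def J2W(x,y,z): return np.r_[O+EX*x+EY*y,z]
def W2J(p): p=np.asarray(p)[:2]-O;return np.array([p@EX,p@EY])
def st():
    s=robot.sense();f=np.array(s['ft_force']);print('t',round(s['time'],2),'jig',W2J(s['tcp_pos']),'z',round(s['tcp_pos'][2],1),'rot',np.array(s['eef_rot']),'Fj',f[:2]@EX,f[:2]@EY,f[2],'M',np.array(s['moment']))
E
python3 - <<'E'
from h import *
st();print(O,delta(J2W(-100,-85,150),167.78))
E
```

```text
t 2.13 jig [ 0.08 39.75] z 248.4 rot [-179.97    0.07   76.75] Fj 0.712459459818408 -0.2810522155794075 0.5879575022831178 M [-0.04 -0.08 -0.02]
[556.45   4.67] (array([-3.16, -2.44,  2.46]), array([ -0.01,   0.01, -18.21]))
```

Call:
move_arm:
  commands:
    - [[70,-0.4,-0.3,0.1,0,0,-1.3],[70,-0.8,-0.6,0.2,0,0,-2.6],[70,-1.2,-0.9,0.3,0,0,-3.9],[70,-1.6,-1.2,0.4,0,0,-5.2],[70,-2,-1.5,0.5,0,0,-6.5],[70,-2.4,-1.8,0.6,0,0,-7.8],[70,-2.8,-2.1,0.8,0,0,-9.1],[70,-3.16,-2.44,1,0,0,-10.4]]

```text
time: 2.8
tcp_pos: [440.4, -58.3, 208.6]
eef_rot: [-180.0, 0.1, 129.0]
ft_force: [0.6, -0.0, -0.1]
finger_gap: 0.572
grip_force: 0.0
```

```bash
python3 - <<'E'
from h import *
st();print(delta(J2W(-100,-85,60),167.78))
E
```

```text
t 2.8 jig [-100.06  -86.05] z 208.6 rot [-179.97    0.08  129.  ] Fj 0.6115204965652351 0.08381788180303408 -0.14920742052200986 M [ 0.04 -0.14 -0.01]
(array([0.02, 0.02, 3.71]), array([-0.01,  0.01, -7.76]))
```

Call:
move_arm:
  commands:
    - [[70,0,0,0.3,0,0,-1.3],[70,0,0,0.6,0,0,-2.6],[70,0,0,1,0,0,-3.9],[70,0,0,1.6,0,0,-5.2],[70,0,0,2.2,0,0,-6.5],[70,0,0,2.8,0,0,-7.76],[70,0.02,0.02,3.4,0,0,-7.76],[70,0.02,0.02,3.7,0,0,-7.76]]

```text
time: 3.47
tcp_pos: [439.9, -56.2, 58.5]
eef_rot: [-180.0, -0.2, 167.6]
ft_force: [-0.6, -0.9, 0.3]
finger_gap: 0.795
grip_force: 0.0
```

```bash
python3 - <<'E'
from h import *
st();print(delta(J2W(-100,-85,35),167.78))
E
```

```text
t 3.47 jig [-100.97  -84.18] z 58.5 rot [-179.96   -0.15  167.55] Fj -0.4323761996492383 -0.9673561211936473 0.2769803593857192 M [ 0.08 -0.14  0.05]
(array([-0.03, -0.02,  0.59]), array([-0.01, -0.03, -0.05]))
```

Call:
move_arm:
  commands:
    - [[70,0,0,0.3,0,0,-0.05],[70,0,0,0.6,0,0,-0.05],[70,-0.2,0,0.6,0,0,-0.05],[70,-0.4,0,0.6,0,0,-0.05],[70,-0.5,0,0.6,0,0,-0.05],[70,-0.6,0,0.6,0,0,-0.05],[70,-0.7,0,0.6,0,0,-0.05],[70,-0.8,0,0.6,0,0,-0.05]]

```text
time: 4.13
tcp_pos: [471.8, -61.1, 37.1]
eef_rot: [-180.0, -0.1, 168.0]
ft_force: [-6.8, 1.9, 4.5]
finger_gap: 0.797
grip_force: 3.7
```

```bash
python3 - <<'E'
from h import *
st();print(delta(J2W(-50,-85,35),167.78))
E
```

```text
t 4.13 jig [-68.79 -82.21] z 37.1 rot [-179.97   -0.14  167.97] Fj -7.040708995938752 0.4088788674736745 4.515032202818022 M [0.57 1.42 0.09]
(array([-0.47, -0.07,  0.05]), array([-0.01, -0.03,  0.04]))
```

Call:
move_arm:
  commands:
    - [[70,-0.06,0,-0.02,0,0,0],[70,-0.12,0,-0.02,0,0,0],[70,-0.18,0,-0.02,0,0,0],[70,-0.24,0,-0.02,0,0,0],[70,-0.29,0,-0.02,0,0,0],[70,-0.34,0,-0.02,0,0,0],[70,-0.38,0,-0.02,0,0,0],[70,-0.4,0,-0.02,0,0,0]]

```text
time: 4.8
tcp_pos: [487.5, -65.0, 37.7]
eef_rot: [-179.9, -0.1, 167.9]
ft_force: [-6.3, 2.0, 5.4]
finger_gap: 0.796
grip_force: 3.9
```

```bash
python3 - <<'E'
from h import *
st()
E
```

```text
t 4.8 jig [-52.66 -82.73] z 37.7 rot [-179.93   -0.14  167.92] Fj -6.5568099867984655 0.6661663712188552 5.3823775361119255 M [ 0.4   1.52 -0.03]
```

Call:
move_arm:
  commands:
    - [[70,-0.03,0,-0.03,0,0,0],[70,-0.06,0,-0.05,0,0,0],[70,-0.09,0,-0.05,0,0,0],[70,-0.11,0,-0.05,0,0,0]]

```text
time: 5.13
tcp_pos: [492.3, -66.0, 39.6]
eef_rot: [-179.9, -0.1, 167.9]
ft_force: [-9.3, 1.9, 7.9]
finger_gap: 0.799
grip_force: 4.5
```

```bash
python3 - <<'E'
from h import *
st()
E
```

```text
t 5.13 jig [-47.69 -82.67] z 39.6 rot [-179.95   -0.08  167.91] Fj -9.510567155903061 -0.14928558568167416 7.863589264289466 M [0.38 1.81 0.  ]
```

Call:
move_arm:
  commands:
    - [[70,0.1,0,0,0,0,0],[70,0.2,0,0,0,0,0],[70,0.3,0,0,0,0,0],[70,0.3,0,0,0,0,0],[70,0.3,0,0,0,0,0]]

```text
time: 5.55
tcp_pos: [481.5, -63.4, 39.7]
eef_rot: [-180.0, 0.1, 167.9]
ft_force: [-0.3, -0.3, -0.3]
finger_gap: 0.798
grip_force: 0.0
```

```bash
python3 - <<'E'
from h import *
st();print(delta(J2W(-58,-83,31),167.78))
f,P,K=grab('wrist','w2');grab('top','t2');grab('side','s2')
E
```

```text
t 5.55 jig [-58.81 -82.42] z 39.7 rot [-180.      0.05  167.94] Fj -0.1955832371749667 -0.33412665362218097 -0.3291537264566762 M [ 0.07 -0.16 -0.06]
(array([-0.02, -0.01,  0.22]), array([-0.  ,  0.01,  0.03]))
```

View pics/w2.png

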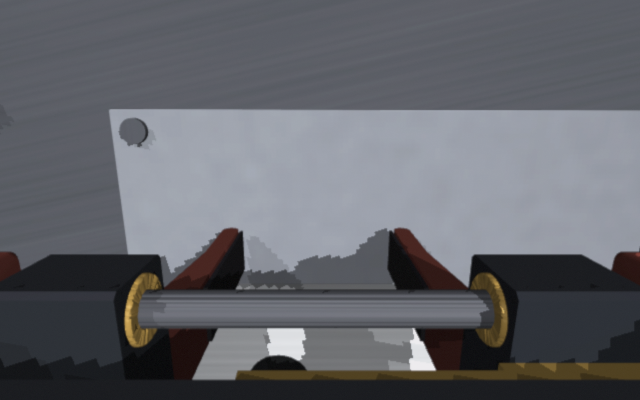

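The wrist view shows the open fingers, tips at (235,232) and (400,232), behind the plate's edge. They are riding high on it, so I lower them before seating.

Call:
move_arm:
  commands:
    - [[70,0,0,0.1,0,0,0.02],[70,0,0,0.19,0,0,0.02],[70,0,0,0.19,0,0,0.02],[70,-0.1,0,0.19,0,0,0.02],[70,-0.17,0,0.19,0,0,0.02],[70,-0.22,0,0.19,0,0,0.02],[70,-0.25,0,0.19,0,0,0.02],[70,-0.27,0,0.19,0,0,0.02]]

```text
time: 6.37
tcp_pos: [492.2, -65.7, 31.9]
eef_rot: [180.0, 0.0, 167.8]
ft_force: [-0.1, 0.5, -0.6]
finger_gap: 0.795
grip_force: 0.0
```

```bash
python3 - <<'E'
from h import *
st()
for t in('t2',):
  r,b,bb=plate_top(t);print(r,bb,[W2J(p) for p in b])
E
```

```text
t 6.37 jig [-47.94 -82.36] z 31.9 rot [180.     0.01 167.83] Fj -0.17533108075540413 0.42488376898926516 -0.5501218649016388 M [ 0.07 -0.17 -0.03]
((558.3244018554688, -71.08036804199219), (133.769287109375, 79.86126708984375), 77.81153869628906) (319, 185, 49, 26) [array([ -22.02, -140.54]), array([  57.84, -140.49]), array([57.76, -6.72]), array([-22.1 ,  -6.77])]
```

Call:
move_arm:
  commands:
    - [[70,-0.03,0,0,0,0,0],[70,-0.05,0,0,0,0,0],[70,-0.07,0,0,0,0,0],[70,-0.07,0,0,0,0,0]]

```text
time: 6.7
tcp_pos: [492.4, -65.8, 31.5]
eef_rot: [-179.9, -0.2, 167.9]
ft_force: [-7.5, 1.4, 6.5]
finger_gap: 0.799
grip_force: 3.8
```

```bash
python3 - <<'E'
from h import *
st()
E
```

```text
t 6.7 jig [-47.66 -82.38] z 31.5 rot [-179.94   -0.22  167.88] Fj -7.6569977599569095 -0.2513214770159615 6.541425790746354 M [0.56 1.4  0.16]
```

Call:
move_arm:
  commands:
    - [[70,0,0,-0.04,0,0,0],[70,0,0,-0.04,0,0,0],[70,0,0,-0.04,0,0,0]]

```text
time: 6.95
tcp_pos: [493.8, -66.2, 33.2]
eef_rot: [-180.0, -0.1, 167.8]
ft_force: [-5.7, 1.1, 0.7]
finger_gap: 0.799
grip_force: 2.2
```

```bash
python3 - <<'E'
from h import *
st()
E
```

```text
t 6.95 jig [-46.23 -82.52] z 33.2 rot [-179.98   -0.08  167.84] Fj -5.753883212807024 -0.13445067352184534 0.7157799585749407 M [0.29 0.85 0.07]
```

Call:
move_arm:
  commands:
    - [[70,-0.03,0,-0.01,0,0,0],[70,-0.05,0,-0.02,0,0,0],[70,-0.06,0,-0.03,0,0,0],[70,-0.06,0,-0.03,0,0,0]]

```text
time: 7.28
tcp_pos: [494.0, -66.2, 33.5]
eef_rot: [-180.0, -0.3, 167.8]
ft_force: [-8.4, 3.7, -3.8]
finger_gap: 0.796
grip_force: 4.4
```

```bash
python3 - <<'E'
from h import *
st()
E
```

```text
t 7.28 jig [-46.07 -82.44] z 33.5 rot [-179.96   -0.33  167.83] Fj -8.95704829101521 1.8218617844725518 -3.8467334537519227 M [ 0.8   1.75 -0.12]
```

Call:
move_arm:
  commands:
    - [[70,-0.03,0,0.02,0,0,0],[70,-0.06,0,0.02,0,0,0],[70,-0.06,0,0.02,0,0,0],[70,-0.06,0,0.02,0,0,0]]

```text
time: 7.62
tcp_pos: [494.1, -66.3, 32.9]
eef_rot: [-179.9, -0.5, 167.8]
ft_force: [-17.9, 5.0, 10.3]
finger_gap: 0.797
grip_force: 9.2
```

```bash
python3 - <<'E'
from h import *
st()
E
```

```text
t 7.62 jig [-45.92 -82.5 ] z 32.9 rot [-179.87   -0.55  167.85] Fj -18.59599839617851 1.1102684305131492 10.344835067403384 M [ 1.07  3.69 -0.22]
```

Call:
move_arm:
  commands:
    - [[70,0,0,-0.01,0,0,0],[70,0,0,-0.02,0,0,0],[70,0,0,-0.03,0,0,0],[70,0,0,-0.03,0,0,0],[70,0,0,-0.03,0,0,0]]

```text
time: 8.03
tcp_pos: [494.0, -66.3, 33.2]
eef_rot: [-179.9, -0.6, 167.9]
ft_force: [-12.8, 6.2, -3.2]
finger_gap: 0.795
grip_force: 6.9
```

```bash
python3 - <<'E'
from h import *
st();grab('top','t3')
r,b,bb=plate_top('t3');print(r,bb,[W2J(p) for p in b])
E
```

```text
t 8.03 jig [-45.97 -82.54] z 33.2 rot [-179.92   -0.57  167.85] Fj -13.871150842112577 3.3775267498429344 -3.16318426297405 M [ 1.    2.88 -0.11]
((585.7791137695312, -63.04655456542969), (56.147727966308594, 140.0190887451172), 18.236026763916016) (320, 185, 45, 21) [array([-16.69, -13.85]), array([  54.29, -134.55]), array([ 102.69, -106.09]), array([31.72, 14.61])]
```

Call:
move_arm:
  commands:
    - [[70,-0.02,0,0,0,0,0],[70,-0.04,0,0.005,0,0,0],[70,-0.04,0,0.005,0,0,0],[70,-0.04,0,0.005,0,0,0],[70,-0.04,0,0.005,0,0,0],[70,-0.04,0,0.005,0,0,0]]

```text
time: 8.58
tcp_pos: [494.1, -66.3, 33.0]
eef_rot: [-179.9, -0.7, 167.9]
ft_force: [-19.4, 6.1, 4.7]
finger_gap: 0.8
grip_force: 9.9
```

```bash
python3 - <<'E'
from h import *
st()
E
```

```text
t 8.58 jig [-45.87 -82.52] z 33.0 rot [-179.87   -0.71  167.86] Fj -20.221801420655773 1.86968549206373 4.741636624588979 M [ 1.4   4.03 -0.2 ]
```

Call:
move_arm:
  commands:
    - [[70,0.01,0,0,0,0,0],[70,0.01,0,0,0,0,0],[70,0.01,0,0,0,0,0],[70,0.01,0,0,0,0,0]]

```text
time: 8.92
tcp_pos: [494.1, -66.3, 33.0]
eef_rot: [-179.9, -0.7, 167.9]
ft_force: [-17.8, 5.0, 2.3]
finger_gap: 0.8
grip_force: 9.2
```

```bash
python3 - <<'E'
from h import *
st()
E
```

```text
t 8.92 jig [-45.88 -82.53] z 33.0 rot [-179.88   -0.68  167.86] Fj -18.492226961774772 1.125127117019619 2.2864395066992724 M [ 1.34  3.8  -0.24]
```

Call:
move_arm:
  commands:
    - [[70,0.3,0,0,0,0,0],[70,0.7,0,0,0,0,0],[70,0.9,0,-0.6,0,0,0],[50,0.9,0.4,-1.2,0,0,1.3],[50,0.7,0.8,-1.8,0,0,2.6],[50,0.5,1.2,-2.2,0,0,3.9],[50,0.3,1.6,-2.2,0,0,5.2],[50,0,2.0,-2.2,0,0,6.5]]

```text
time: 9.58
tcp_pos: [519.3, 11.2, 124.8]
eef_rot: [179.8, 0.2, 135.0]
ft_force: [0.1, -0.4, -0.2]
finger_gap: 0.571
grip_force: 0.0
```

```bash
python3 - <<'E'
from h import *
st();print(delta(J2W(12,-187,80),77.78))
E
```

```text
t 9.58 jig [-37.7   -1.44] z 124.8 rot [179.83   0.21 134.98] Fj 0.2135325200665393 -0.3995934593030542 -0.1888821871278356 M [-0.01 -0.09  0.  ]
(array([-3.55, -3.23,  1.12]), array([ 0.05,  0.02, 11.44]))
```

Call:
move_arm:
  commands:
    - [[50,-0.5,-0.6,0,0,0,0],[50,-1.0,-1.2,-0.3,0,0,0],[50,-1.6,-1.7,-0.3,0,0,1.3],[50,-2.2,-2.2,-0.3,0,0,2.6],[50,-2.7,-2.6,0,0,0,3.9],[50,-3.2,-2.9,0,0,0,5.2],[50,-3.55,-3.23,0,0,0,6.5],[50,-3.55,-3.23,0,0,0,7.8]]

```text
time: 10.25
tcp_pos: [528.1, -186.5, 122.9]
eef_rot: [179.9, 0.2, 95.7]
ft_force: [-0.4, 0.0, -0.2]
finger_gap: 0.57
grip_force: 0.0
```

```bash
python3 - <<'E'
from h import *
st();print(delta(J2W(12,-187,60),77.78))
grab('top','t4');r,b,bb=plate_top('t4');print(r,bb,[W2J(p) for p in b])
E
```

```text
t 10.25 jig [  12.79 -192.84] z 122.9 rot [179.91   0.16  95.7 ] Fj -0.4090801339341483 -0.07945279399997865 -0.19720267009060832 M [-0.02 -0.11 -0.04]
(array([0.15, 0.02, 1.57]), array([0.02, 0.03, 3.58]))
((553.8726806640625, -73.66051483154297), (140.72178649902344, 99.4268569946289), 77.77788543701172) (318, 185, 52, 38) [array([ -35.65, -147.45]), array([  63.78, -147.46]), array([63.78, -6.74]), array([-35.65,  -6.73])]
```

Call:
move_arm:
  commands:
    - [[50,0.05,0.02,0.4,0,0,1.2],[50,0.1,0.02,0.8,0,0,2.4],[50,0.1,0.02,1.2,0,0,3.58],[50,0.1,0.02,1.6,0,0,3.58],[50,0.1,0.02,2.0,0,0,3.58],[50,0.1,0.02,2.25,0,0,3.58],[50,0.1,0.02,2.25,0,0,3.58],[50,0.1,0.02,2.25,0,0,3.58]]

```text
time: 10.97
tcp_pos: [528.2, -176.5, 32.9]
eef_rot: [180.0, -0.0, 78.5]
ft_force: [-0.0, -0.2, -0.5]
finger_gap: 0.568
grip_force: 0.0
```

```bash
python3 - <<'E'
from h import *
st();print(delta(J2W(13,-161,33),77.78))
E
```

```text
t 10.97 jig [  10.73 -183.09] z 32.9 rot [180.    -0.02  78.54] Fj 0.00829959046392518 -0.16476186233951243 -0.4940476843834589 M [-0.02 -0.06 -0.  ]
(array([ 0.55,  0.06, -0.  ]), array([ 0.  , -0.  ,  0.15]))
```

Call:
move_arm:
  commands:
    - [[50,0.25,0.04,0,0,0,0.15],[50,0.45,0.06,0,0,0,0.15],[50,0.55,0.06,0,0,0,0.15],[50,0.63,0.06,-0.01,0,0,0.15],[50,0.71,0.06,-0.02,0,0,0.15],[50,0.79,0.06,-0.03,0,0,0.15],[50,0.87,0.06,-0.03,0,0,0.15],[50,0.95,0.06,-0.03,0,0,0.15]]

```text
time: 11.63
tcp_pos: [537.5, -141.0, 34.1]
eef_rot: [-180.0, 0.1, 77.6]
ft_force: [-0.6, -3.9, 1.2]
finger_gap: 0.572
grip_force: 2.1
```

```bash
python3 - <<'E'
from h import *
st();print(delta(J2W(13,-161,33),77.78))
E
```

```text
t 11.63 jig [  12.36 -146.33] z 34.1 rot [-179.99    0.06   77.64] Fj 0.25289103637104865 -3.976391346204898 1.2157998407860167 M [-0.92  0.18  0.01]
(array([-0.37,  0.02,  0.03]), array([-0.  ,  0.01, -0.03]))
```

Call:
move_arm:
  commands:
    - [[50,0.1,0,0,0,0,-0.03],[50,0.2,0,0,0,0,-0.03],[50,0.3,0,0,0,0,-0.03],[50,0.4,0,0,0,0,-0.03],[50,0.5,0,0,0,0,-0.03],[50,0.6,0,0,0,0,-0.03],[50,0.7,0,0,0,0,-0.03],[50,0.8,0,0,0,0,-0.03]]

```text
time: 12.3
tcp_pos: [544.7, -108.7, 34.1]
eef_rot: [180.0, 0.0, 77.8]
ft_force: [-0.5, -4.7, 1.8]
finger_gap: 0.568
grip_force: 2.6
```

```bash
python3 - <<'E'
from h import *
st();grab('top','t5');grab('wrist','w5');r,b,bb=plate_top('t5',box=(290,180,385,250));print(r,bb,[W2J(p) for p in b])
E
```

```text
t 12.3 jig [  12.52 -113.28] z 34.1 rot [180.     0.02  77.83] Fj 0.5342199968369441 -4.707264834954963 1.8466960901183578 M [-1.12  0.25  0.04]
((565.89013671875, -21.481353759765625), (120.74342346191406, 100.4456787109375), 78.04173278808594) (304, 180, 40, 38) [array([-35.18, -84.16]), array([ 65.26, -83.7 ]), array([64.71, 37.05]), array([-35.73,  36.59])]
```

View pics/w5.png

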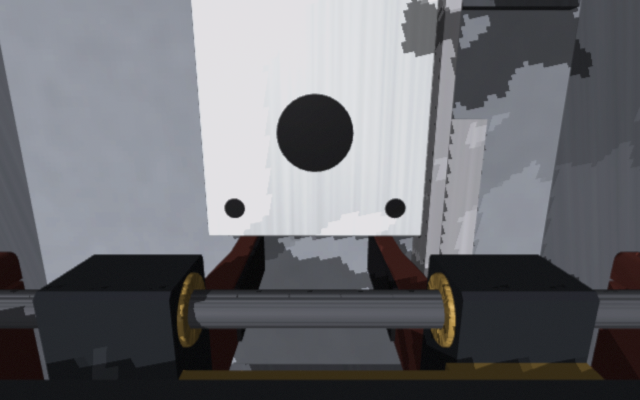

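The plate's trailing edge is at row ~236, columns 210–420, flat against both fingers, and its long side runs along the fence at column ~430.

```bash
cat >> h.py <<'E'
def hedge(tag,cols,r0,r1,sign,z):
    f=cv2.imread(f'pics/{tag}.png',0);n=np.load(f'pics/{tag}.npz')
    p=edge_rows(f.T.copy(),list(cols),lambda r:r0,lambda r:r1,sign)[:,::-1]
    w=onz(p,z,n['P'],n['K']);c,d=fit(w);d=d*np.sign(d[0]);return W2J(c),np.degrees(np.arctan2(d[1],d[0]))-JY,np.median(p[:,1])
E
python3 - <<'E'
from h import *
print(hedge('w5',list(range(215,235))+list(range(270,290)),226,246,-1,24))
print(hedge('w5',range(280,365),228,244,-1,24))
E
```

```text
(array([-20.56, -99.44]), np.float32(0.043439865), np.float64(234.71428571428572))
(array([ 21.33, -99.42]), np.float32(-0.21632385), np.float64(234.7826086956522))
```

Call:
move_arm:
  commands:
    - [[50,0.12,0,0,0,0,0],[50,0.24,0,0,0,0,0],[50,0.36,0,0,0,0,0],[50,0.48,0,0,0,0,0],[50,0.6,0,0,0,0,0],[50,0.72,0,0,0,0,0],[50,0.8,0,0,0,0,0],[50,0.85,0,0,0,0,0]]

```text
time: 13.07
tcp_pos: [551.8, -75.5, 34.1]
eef_rot: [180.0, 0.0, 77.8]
ft_force: [-0.3, -5.5, 2.5]
finger_gap: 0.57
grip_force: 2.7
```

```bash
python3 - <<'E'
from h import *
st();grab('top','t6');r,b,bb=plate_top('t6',box=(280,175,385,250));print(r,bb,[W2J(p) for p in b])
E
```

```text
t 13.07 jig [ 12.46 -79.29] z 34.1 rot [180.     0.01  77.84] Fj 0.8639816957018827 -5.47925221326168 2.5285318042473426 M [-1.24  0.12 -0.02]
((575.0641479492188, 20.675369262695312), (133.42276000976562, 102.23009490966797), 77.77838134765625) (293, 175, 39, 41) [array([-36.31, -47.12]), array([ 65.92, -47.12]), array([65.93, 86.3 ]), array([-36.31,  86.3 ])]
```

Call:
move_arm:
  commands:
    - [[50,-0.3,0,0,0,0,0],[50,-0.5,-0.3,-0.8,0,0,0],[50,-0.5,-0.3,-1.8,0,0,0],[50,-0.5,-0.3,-2.8,0,0,0],[50,-0.5,-0.3,-3.8,0,0,0],[50,0.3,-0.3,-4.5,0,0,0],[50,1.1,-0.3,-5.2,0,0,0],[50,2.1,-0.3,-5.3,0,0,0]]

```text
time: 13.78
tcp_pos: [559.7, 7.9, 251.2]
eef_rot: [179.6, -0.1, 77.6]
ft_force: [1.5, -0.2, -0.3]
finger_gap: 0.571
grip_force: 0.0
```

Call:
move_arm:
  commands:
    - [[50,0.6,0,0,0,0,0],[50,0.6,0,0,0,0,0],[50,0.6,0,0,0,0,0],[50,0.6,0,0,0,0,0]]

```text
time: 14.12
tcp_pos: [562.5, 31.4, 245.5]
eef_rot: [-179.9, 0.0, 77.8]
ft_force: [-0.4, -0.9, -0.6]
finger_gap: 0.569
grip_force: 0.0
```

```bash
python3 - <<'E'
from h import *
st();grab('wrist','w7');grab('top','t7');grab('side','s7')
E
```

```text
t 14.12 jig [ 0.22 27.37] z 245.5 rot [-179.95    0.03   77.82] Fj -0.19984514585618127 -0.9998916753499032 -0.5786698035750193 M [-0.05 -0.02 -0.  ]
```

View pics/w7.png

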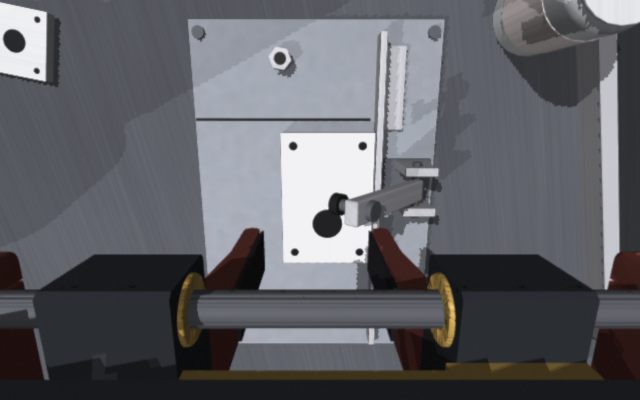

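The wrist view shows the line at row 119. The plate's leading edge is at row ~132 and its trailing edge at row ~262. Its long side is against the fence at column ~375, and the clamp foot is up at (338,203).

```bash
cat >> h.py <<'E'
def line_y(tag,r0,r1,cols):
    f=cv2.imread(f'pics/{tag}.png',0).astype(float);n=np.load(f'pics/{tag}.npz');L=[]
    for c in cols:
        w=255-f[r0:r1,c];w=np.clip(w-np.median(w)-15,0,None)
        if w.sum()>0:L.append([c,r0+(w*np.arange(r1-r0)).sum()/w.sum()])
    c,d=fit(onz(np.array(L),8,n['P'],n['K']));return W2J(c)
E
python3 - <<'E'
from h import *
print('line',line_y('w7',112,125,range(205,360)))
for z in(24,8):print('lead',hedge('w7',range(288,368),125,140,1,z))
print('trail',hedge('w7',range(288,358),254,270,-1,24))
f=cv2.imread('pics/w7.png',0);print(f[115:140,320],f[255:268,330]);print(f[132:140,280:292]); print(f[160,365:395])
n=np.load('pics/w7.npz');p=edge_rows(f,range(145,235),lambda r:275,lambda r:290,1);w=onz(p,24,n['P'],n['K']);c,d=fit(w);print('left',W2J(c),yaw_of(d)-JY)
E
```

```text
line [-30.88  85.3 ]
lead (array([11.19, 72.58]), np.float32(0.08809471), np.float64(132.625))
lead (array([11.67, 71.69]), np.float32(0.087940216), np.float64(132.625))
trail (array([ 11.06, -66.1 ]), np.float32(0.1574068), np.float64(262.1))
[168 168 154  97  52  72 138 152 151 150 149 150 151 150 152 150 144 150
 225 240 241 241 241 241 241] [241 241 240 241 241 241 239 215 180 170 170 169 170]
[[172 167 158 153 149 147 147 148 147 147 148 149]
 [196 220 224 224 223 222 223 223 222 223 223 223]
 [209 234 239 239 239 239 239 239 239 239 239 240]
 [207 235 240 241 241 241 241 241 241 241 241 241]
 [203 234 240 240 241 241 241 241 241 241 241 241]
 [197 233 240 241 241 241 241 241 241 241 241 241]
 [195 232 240 241 241 241 240 241 241 241 241 241]
 [191 232 240 241 241 241 241 241 241 241 241 241]]
[241 241 241 241 241 241 241 240 234 154 119 192 210 209 207 208 204 124
  54  48  75  86  87  87  88  89  91  97 100 100]
left [-35.17   6.35] 0.18624115
```

Call:
move_arm:
  commands:
    - [[50,-1,0,0,0,0,0],[50,-2,0.3,0,0,0,0],[50,-3,0.31,0.6,0,0,0],[50,-3.35,0.31,1.5,0,0,0],[50,-3.35,0.31,2.5,0,0,0],[50,-3.35,0.31,3.5,0,0,0],[50,-3.35,0.31,4.4,0,0,0],[50,-3.35,0.31,5.2,0,0,0]]

```text
time: 14.93
tcp_pos: [545.4, -102.7, 35.7]
eef_rot: [-179.9, 0.0, 77.7]
ft_force: [-0.6, 0.2, 0.3]
finger_gap: 0.569
grip_force: 0.0
```

```bash
python3 - <<'E'
from h import *
st();print(delta(J2W(13,-70,34),77.85))
E
```

```text
t 14.93 jig [  11.97 -107.26] z 35.7 rot [-179.93    0.01   77.7 ] Fj -0.6767147069636181 0.10661879795770098 0.3433685101799662 M [-0.07 -0.07 -0.06]
(array([0.93, 0.02, 0.04]), array([-0.01,  0.  , -0.03]))
```

Call:
move_arm:
  commands:
    - [[50,0.25,0.02,0.03,0,0,-0.03],[50,0.5,0.02,0.03,0,0,-0.03],[50,0.6,0.02,0.03,0,0,-0.03],[50,0.68,0.02,0.03,0,0,-0.03],[50,0.76,0.02,0.03,0,0,-0.03],[50,0.84,0.02,0.03,0,0,-0.03],[50,0.9,0.02,0.03,0,0,-0.03],[50,0.93,0.02,0.03,0,0,-0.03]]

```text
time: 15.6
tcp_pos: [555.7, -66.3, 38.0]
eef_rot: [179.9, 0.1, 77.9]
ft_force: [-1.6, -5.1, 3.1]
finger_gap: 0.572
grip_force: 2.9
```

```bash
python3 - <<'E'
from h import *
st()
E
```

```text
t 15.6 jig [ 14.26 -69.56] z 38.0 rot [179.91   0.1   77.93] Fj -0.4703537246889928 -5.345600016003795 3.0611817301144435 M [-1.25  0.18  0.02]
```

Call:
move_arm:
  commands:
    - [[50,-0.3,0,0,0,0,0],[50,-0.5,-0.3,-0.8,0,0,0],[50,-0.5,-0.3,-1.8,0,0,0],[50,-0.5,-0.3,-2.8,0,0,0],[50,-0.5,-0.3,-3.8,0,0,0],[50,0.3,-0.3,-4.5,0,0,0],[50,1.1,-0.3,-5.2,0,0,0],[50,2.0,-0.3,-5.2,0,0,0]]

```text
time: 16.27
tcp_pos: [562.8, 15.1, 251.6]
eef_rot: [179.4, -0.1, 77.8]
ft_force: [1.5, 0.6, -0.1]
finger_gap: 0.57
grip_force: 0.0
```

Call:
move_arm:
  commands:
    - [[50,0.5,0,0,0,0,0],[50,0.5,0,0,0,0,0],[50,0.5,0,0,0,0,0],[50,0.5,0,0,0,0,0]]

```text
time: 16.6
tcp_pos: [564.2, 33.9, 244.9]
eef_rot: [180.0, 0.0, 77.9]
ft_force: [0.7, -1.1, -0.9]
finger_gap: 0.571
grip_force: 0.0
```

```bash
python3 - <<'E'
from h import *
st();grab('wrist','w8')
f=cv2.imread('pics/w8.png',0);print(f[108:140,320])
g=f[100:145].mean(1) if 0 else None
E
```

```text
t 16.6 jig [ 1.35 30.23] z 244.9 rot [180.     0.05  77.93] Fj 0.9188877942522649 -0.8859907575766942 -0.9347230167850654 M [-0.05 -0.    0.01]
[170 170 169 169 167 164 161 153 150 150 151 147 113  66  47  88 134 148
 224 240 241 241 240 241 241 241 241 241 241 240 240 241]
```

```bash
python3 - <<'E'
from h import *
print('line',line_y('w8',114,130,range(205,275)),line_y('w8',114,125,range(290,360)))
for z in(24,8):print('lead',hedge('w8',range(288,368),123,130,1,z))
print('trail',hedge('w8',range(288,358),245,270,-1,24))
f=cv2.imread('pics/w8.png',0);n=np.load('pics/w8.npz')
p=edge_rows(f,range(145,235),lambda r:270,lambda r:290,1);w=onz(p,24,n['P'],n['K']);c,d=fit(w);print('left',W2J(c),yaw_of(d)-JY)
print(f[118:130:1,[290,330,360]].T, np.median(p[:,0]))
E
```

```text
line [-79.16  85.58] [13.62 85.61]
lead (array([10.76, 82.73]), np.float32(0.18378735), np.float64(125.125))
lead (array([11.18, 82.16]), np.float32(0.18375206), np.float64(125.125))
trail (array([  3.96, -56.85]), np.float32(0.1155653), np.float64(256.8))
left [-35.02  19.39] -0.038689613
[[152 148 115  67  49  89 133 146 223 239 240 241]
 [150 147 113  65  47  87 132 146 224 239 241 241]
 [147 145 111  63  45  88 134 150 224 239 240 241]] 280.4142857142857
```

Call:
move_arm:
  commands:
    - [[50,-1,0,0,0,0,0],[50,-2,0.3,0,0,0,0],[50,-3,0.3,0.6,0,0,0],[50,-3.2,0.3,1.5,0,0,0],[50,-3.2,0.3,2.5,0,0,0],[50,-3.2,0.3,3.5,0,0,0],[50,-3.2,0.3,4.4,0,0,0],[50,-3.2,0.3,5.1,0,0,0]]

```text
time: 17.32
tcp_pos: [547.6, -94.5, 38.0]
eef_rot: [-179.9, 0.0, 77.8]
ft_force: [0.4, -0.0, -0.2]
finger_gap: 0.565
grip_force: 0.0
```

```bash
python3 - <<'E'
from h import *
st();print(delta(J2W(13,-69,36),77.85))
E
```

```text
t 17.32 jig [ 12.3  -98.78] z 38.0 rot [-179.85    0.04   77.82] Fj 0.40504488798672106 0.06904512060523071 -0.17458969756259798 M [-0.07 -0.03  0.1 ]
(array([0.74, 0.02, 0.05]), array([-0.03,  0.01, -0.01]))
```

Call:
move_arm:
  commands:
    - [[50,0.25,0.02,0.05,0,0,0],[50,0.5,0.02,0.05,0,0,0],[50,0.62,0.02,0.05,0,0,0],[50,0.68,0.02,0.05,0,0,0],[50,0.71,0.02,0.05,0,0,0],[50,0.71,0.02,0.05,0,0,0]]

```text
time: 17.82
tcp_pos: [557.3, -64.9, 40.6]
eef_rot: [179.8, 0.0, 78.0]
ft_force: [0.5, -0.4, 0.8]
finger_gap: 0.57
grip_force: 0.3
```

```bash
python3 - <<'E'
from h import *
st()
E
```

```text
t 17.82 jig [ 15.52 -67.77] z 40.6 rot [179.83   0.01  77.99] Fj 0.5344040077194095 -0.3020973102185753 0.813577899249164 M [-0.17 -0.06  0.08]
```

Call:
move_arm:
  commands:
    - [[50,-0.12,-0.05,0,0,0,0],[50,-0.12,-0.05,0.08,0,0,0],[50,-0.12,-0.05,0.15,0,0,0],[50,-0.12,-0.05,0.15,0,0,0]]

```text
time: 18.15
tcp_pos: [552.8, -69.2, 32.3]
eef_rot: [-180.0, 0.0, 78.0]
ft_force: [0.0, 0.6, 0.6]
finger_gap: 0.57
grip_force: 0.0
```

```bash
python3 - <<'E'
from h import *
st()
E
```

```text
t 18.15 jig [ 12.09 -72.97] z 32.3 rot [-179.96    0.     77.96] Fj -0.1019967755882161 0.5490157441614527 0.6101932276671627 M [-0.05 -0.07  0.  ]
```

Now creep forward.

Call:
move_arm:
  commands:
    - [[50,0.04,0,-0.04,0,0,0],[50,0.08,0,-0.04,0,0,0],[50,0.1,0,-0.04,0,0,0],[50,0.1,0,-0.04,0,0,0]]

```text
time: 18.48
tcp_pos: [554.3, -64.6, 34.5]
eef_rot: [180.0, -0.0, 78.0]
ft_force: [0.9, 0.5, 1.1]
finger_gap: 0.566
grip_force: 0.0
```

```bash
python3 - <<'E'
from h import *
st()
E
```

```text
t 18.48 jig [ 12.52 -68.16] z 34.5 rot [179.99  -0.02  78.02] Fj 0.7367039913037445 0.6586198179065855 1.106805637648007 M [-0.07 -0.05 -0.03]
```

Call:
move_arm:
  commands:
    - [[50,0.02,0,0,0,0,0],[50,0.04,0,0,0,0,0],[50,0.04,0,0,0,0,0]]

```text
time: 18.73
tcp_pos: [554.3, -64.1, 34.5]
eef_rot: [-180.0, 0.0, 78.0]
ft_force: [-0.6, -2.4, 0.6]
finger_gap: 0.569
grip_force: 1.3
```

```bash
python3 - <<'E'
from h import *
st()
E
```

```text
t 18.73 jig [ 12.49 -67.69] z 34.5 rot [-180.      0.05   77.97] Fj -0.08769592186194447 -2.4615172979041184 0.6484138383933808 M [-0.59  0.03  0.06]
```

Call:
move_arm:
  commands:
    - [[50,0.02,0,0,0,0,0],[50,0.04,0,0,0,0,0],[50,0.04,0,0,0,0,0]]

```text
time: 18.98
tcp_pos: [554.4, -63.1, 34.5]
eef_rot: [-180.0, 0.1, 77.9]
ft_force: [-1.0, -5.3, 2.3]
finger_gap: 0.567
grip_force: 2.6
```

```bash
python3 - <<'E'
from h import *
st()
E
```

```text
t 18.98 jig [ 12.37 -66.63] z 34.5 rot [-179.98    0.08   77.93] Fj 0.18609448309483564 -5.424025355696463 2.2992820596437262 M [-1.19  0.29  0.07]
```

Slid to about the line. I back off and look again.

Call:
move_arm:
  commands:
    - [[50,-0.3,0,0,0,0,0],[50,-0.5,-0.3,-0.8,0,0,0],[50,-0.5,-0.3,-1.8,0,0,0],[50,-0.5,-0.3,-2.8,0,0,0],[50,-0.5,-0.3,-3.8,0,0,0],[0,0.3,-0.3,-4.5,0,0,0],[0,1.1,-0.3,-5.3,0,0,0],[0,2.0,-0.3,-5.3,0,0,0]]

```text
time: 19.65
tcp_pos: [562.0, 17.9, 252.3]
eef_rot: [179.5, -0.1, 77.8]
ft_force: [1.0, -0.2, 0.7]
finger_gap: 0.382
grip_force: 0.0
```

Call:
move_arm:
  commands:
    - [[0,0.4,0,0,0,0,0],[0,0.4,0,0,0,0,0],[0,0.4,0,0,0,0,0],[0,0.4,0,0,0,0,0]]

```text
time: 19.98
tcp_pos: [562.7, 33.1, 245.9]
eef_rot: [-180.0, 0.0, 77.9]
ft_force: [-0.1, -0.2, -0.4]
finger_gap: 0.072
grip_force: 0.0
```

```bash
python3 - <<'E'
from h import *
st();grab('wrist','w9');grab('side','s9')
f=cv2.imread('pics/w9.png',0);print(f[108:140,[260,320]].T)
E
```

```text
t 19.98 jig [ 0.06 29.11] z 245.9 rot [-179.95    0.04   77.94] Fj -0.02476162674818476 -0.20736139301230444 -0.42046558274102436 M [-0.05  0.01 -0.03]
[[171 171 171 171 171 171 171 171 172 172 167 121  67  60 120 160 170 170
  170 170 170 171 171 171 171 171 172 171 172 172 173 172]
 [169 165 157 152 151 151 151 151 151 151 148 116  71 107 222 240 242 241
  242 241 242 241 241 242 241 241 241 241 242 241 242 241]]
```

View pics/w9.png

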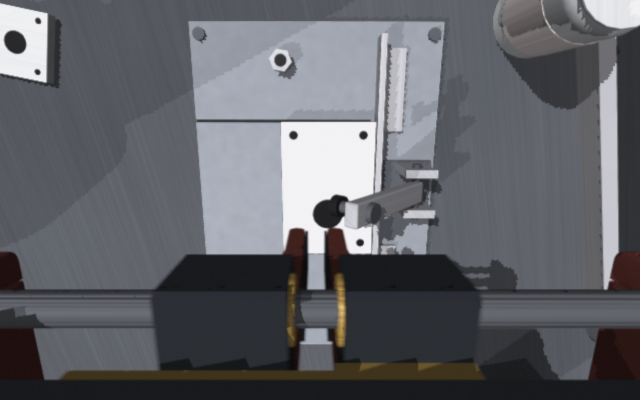

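The leading edge is now at row ~121.4 and the line's centre at row ~120.5. The plate is flush along the fence at column ~376, and the clamp is still up.

```bash
python3 - <<'E'
from h import *
print('line',line_y('w9',114,128,range(205,275)))
print('lead',hedge('w9',range(288,368),117,126,1,24))
f=cv2.imread('pics/w9.png',0);n=np.load('pics/w9.npz');P,K=n['P'],n['K']
p=edge_rows(f,range(135,235),lambda r:272,lambda r:290,1);w=onz(p,24,P,K);c,d=fit(w);print('left',W2J(c),yaw_of(d)-JY)
# clamp: bar end face (345..358,203..226), cross two views later
for uv in([358,213],[338,206]):
  for z in(80,110,130): print(uv,z,W2J(onz([uv],z,P,K)[0]))
s=cv2.imread('pics/s9.png');cv2.imwrite('pics/s9c.png',cv2.resize(s[150:290,210:400],None,fx=4,fy=4,interpolation=3))
E
```

```text
line [-78.78  85.46]
lead (array([ 5.12, 85.01]), np.float32(0.17355537), np.float64(121.57777777777778))
left [-35.06  27.2 ] 0.21997452
[358, 213] 80 [37.76  7.2 ]
[358, 213] 110 [34.06 15.78]
[358, 213] 130 [31.59 21.5 ]
[338, 206] 80 [19.87 13.57]
[338, 206] 110 [17.93 21.53]
[338, 206] 130 [16.63 26.83]
```

View pics/s9c.png

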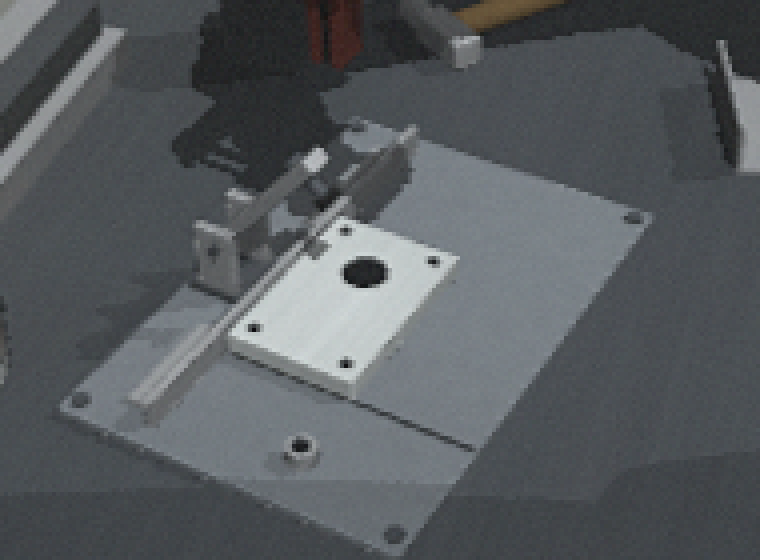

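The leading edge is 0.45 mm short of the line's centre, within tolerance, and the plate is flush. In the side crop the clamp's bar end is at (315,160), still raised about 38° off upright. Now I press the clamp from above.

Call:
move_arm:
  commands:
    - [[0,-0.23,0.3,0,0,0,0],[0,-0.23,0.62,0.2,0,0,0],[0,-0.23,0.62,0.6,0,0,0],[0,-0.23,0.62,1.0,0,0,0],[0,-0.23,0.62,1.4,0,0,0],[0,-0.23,0.62,1.6,0,0,0],[0,-0.23,0.62,1.6,0,0,0]]

```text
time: 20.67
tcp_pos: [584.7, 18.5, 180.3]
eef_rot: [-179.8, 0.1, 77.9]
ft_force: [-0.8, -0.2, 1.2]
finger_gap: 0.006
grip_force: 0.0
```

```bash
python3 - <<'E'
from h import *
st();print(delta(J2W(25,20,90),77.8))
E
```

```text
t 20.67 jig [24.64 19.48] z 180.3 rot [-179.81    0.07   77.89] Fj -0.7377333066280806 -0.3916513169452475 1.1915221233763142 M [-0.08 -0.08  0.04]
(array([0.02, 0.02, 2.26]), array([-0.04,  0.01,  0.02]))
```

Call:
move_arm:
  commands:
    - [[0,0.02,0.02,0.2,0,0,0],[0,0.02,0.02,0.4,0,0,0],[0,0.02,0.02,0.55,0,0,0],[0,0.02,0.02,0.7,0,0,0],[0,0.02,0.02,0.85,0,0,0],[0,0.02,0.02,1.0,0,0,0]]

```text
time: 21.17
tcp_pos: [573.9, 23.8, 142.8]
eef_rot: [-178.6, 0.4, 78.1]
ft_force: [-61.0, 8.5, 53.6]
finger_gap: 0.004
grip_force: 43.0
```

```bash
python3 - <<'E'
from h import *
st()
E
```

```text
t 21.17 jig [13.   22.39] z 142.8 rot [-178.57    0.35   78.11] Fj -61.438878313949495 -4.6312594386578585 53.55215202877759 M [ 1.73 14.51 -0.16]
```

The fingertip caught the bar's end face and pushed along the bar, which does not turn it. I lift off, then come in from the hinge side so the fingertip bears on the bar's upper face.

Call:
move_arm:
  commands:
    - [[0,-0.02,-0.05,-0.4,0,0,0],[0,-0.02,-0.05,-0.8,0,0,0],[0,-0.02,0,-1.2,0,0,0],[0,-0.02,0.5,-1.3,0,0,0],[0,-0.02,1.1,-1.3,0,0,0],[0,-0.02,1.1,-1.3,0,0,0]]

```text
time: 21.67
tcp_pos: [632.5, 9.4, 195.0]
eef_rot: [179.8, -0.0, 77.9]
ft_force: [-0.8, -0.2, -0.3]
finger_gap: 0.003
grip_force: 0.0
```

```bash
python3 - <<'E'
from h import *
st();f,P,K=grab('wrist','w10')
grab('side','s10')
s=cv2.imread('pics/s10.png')[150:290,210:400];a=cv2.resize(s,None,fx=3,fy=3,interpolation=3)
w=cv2.imread('pics/w10.png')
print(a.shape);cv2.imwrite('pics/m10.png',np.vstack([cv2.resize(w[:240],(640,240)),np.pad(cv2.resize(s,None,fx=2.5,fy=2.5,interpolation=3),((0,0),(0,640-475),(0,0)))]))
E
```

```text
t 21.67 jig [73.36 20.77] z 195.0 rot [179.79  -0.02  77.88] Fj -0.7060840826875631 -0.40686425142053234 -0.3116068469817809 M [-0.08 -0.05 -0.03]
(420, 570, 3)
```

View pics/m10.png

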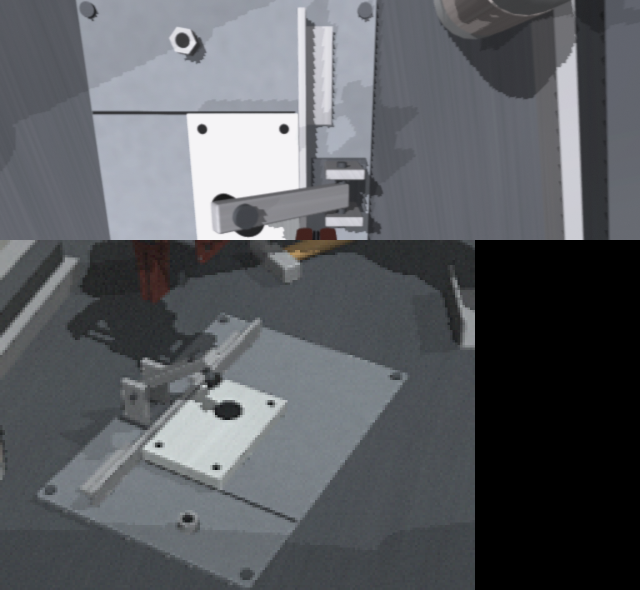

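The bar swung down partway, its end now at wrist pixel (218,218), and the plate still sits on the line. I measure the bar's angle.

```bash
python3 - <<'E'
from h import *
n=np.load('pics/w10.npz');P,K=n['P'],n['K']
for uv in([222,200],[222,233]):
  for z in(80,95,110): print(uv,z,W2J(onz([uv],z,P,K)[0]))
print('line',line_y('w10',105,120,range(100,180)),'lead',hedge('w10',range(195,290),109,120,1,24))
print(delta(J2W(30,20,150),77.8))
E
```

```text
[222, 200] 80 [ 5.27 23.27]
[222, 200] 95 [ 9.26 26.97]
[222, 200] 110 [13.25 30.67]
[222, 233] 80 [ 3.73 -2.22]
[222, 233] 95 [7.81 2.98]
[222, 233] 110 [11.89  8.19]
line [-82.63  85.42] lead (array([11.8 , 84.98]), np.float32(0.21570015), np.float64(113.14285714285714))
(array([-0.03, -0.99,  1.1 ]), array([-0.01, -0.  ,  0.03]))
```

Call:
move_arm:
  commands:
    - [[0,-0.03,-0.45,0,0,0,0],[0,-0.03,-0.92,0,0,0,0],[0,-0.03,-0.92,0.3,0,0,0],[0,-0.03,-0.92,0.7,0,0,0],[0,-0.03,-0.92,1.0,0,0,0],[0,-0.03,-0.92,1.0,0,0,0]]

```text
time: 22.27
tcp_pos: [591.0, 17.2, 151.5]
eef_rot: [-179.8, 0.1, 78.0]
ft_force: [-1.0, -0.5, -0.8]
finger_gap: 0.006
grip_force: 0.0
```

```bash
python3 - <<'E'
from h import *
st()
E
```

```text
t 22.27 jig [31.15 19.55] z 151.5 rot [-179.75    0.08   78.  ] Fj -0.8395397565378808 -0.6754473194314399 -0.7726092186942354 M [-0.07 -0.    0.02]
```

Call:
move_arm:
  commands:
    - [[0,0,0.05,0.2,0,0,0],[0,0,0.05,0.35,0,0,0],[0,0,0.05,0.45,0,0,0],[0,0,0.05,0.55,0,0,0],[0,0,0.05,0.65,0,0,0]]

```text
time: 22.68
tcp_pos: [595.1, 17.1, 128.3]
eef_rot: [180.0, -0.0, 78.0]
ft_force: [0.2, 0.2, 0.9]
finger_gap: 0.007
grip_force: 0.5
```

```bash
python3 - <<'E'
from h import *
st()
E
```

```text
t 22.68 jig [35.2 20.3] z 128.3 rot [179.97  -0.01  77.98] Fj 0.12586513156058193 0.22240139093172892 0.9457009579024227 M [-0.05 -0.06  0.03]
```

Contact is light, so I continue down.

Call:
move_arm:
  commands:
    - [[0,0,0,0.1,0,0,0],[0,0,0,0.2,0,0,0],[0,0,0,0.3,0,0,0],[0,0,0,0.4,0,0,0],[0,0,0,0.5,0,0,0],[0,0,0,0.6,0,0,0]]

```text
time: 23.18
tcp_pos: [594.8, 17.0, 104.1]
eef_rot: [-180.0, 0.0, 78.0]
ft_force: [-0.4, -0.1, 1.5]
finger_gap: 0.005
grip_force: 0.6
```

```bash
python3 - <<'E'
from h import *
st()
E
```

```text
t 23.18 jig [34.88 20.18] z 104.1 rot [-180.      0.     77.99] Fj -0.39773240049947806 -0.14629255087325507 1.4656545563506937 M [-0.01  0.12 -0.01]
```

Call:
move_arm:
  commands:
    - [[0,0,0,0.1,0,0,0],[0,0,0,0.2,0,0,0],[0,0,0,0.3,0,0,0],[0,0,0,0.4,0,0,0],[0,0,0,0.47,0,0,0],[0,0,0,0.5,0,0,0]]

```text
time: 23.68
tcp_pos: [594.5, 17.0, 83.8]
eef_rot: [-180.0, 0.0, 78.0]
ft_force: [-0.8, -0.3, 0.0]
finger_gap: 0.005
grip_force: 0.6
```

```bash
python3 - <<'E'
from h import *
st()
E
```

```text
t 23.68 jig [34.61 20.15] z 83.8 rot [-179.96    0.01   77.99] Fj -0.7041678463134922 -0.4424869210504948 0.0219302713370233 M [-0.    0.16  0.01]
```

Call:
move_arm:
  commands:
    - [[0,0,0,0.03,0,0,0],[0,0,0,0.06,0,0,0],[0,0,0,0.08,0,0,0],[0,0,0,0.08,0,0,0]]

```text
time: 24.02
tcp_pos: [594.9, 16.9, 81.1]
eef_rot: [180.0, 0.0, 78.0]
ft_force: [-0.4, -0.6, -0.2]
finger_gap: 0.005
grip_force: 0.0
```

```bash
python3 - <<'E'
from h import *
st()
E
```

```text
t 24.02 jig [35.   20.13] z 81.1 rot [179.99   0.    77.98] Fj -0.2773214376030054 -0.6825986591880644 -0.15110778491949667 M [-0.05 -0.02  0.03]
```

Call:
move_arm:
  commands:
    - [[0,0,0,0.02,0,0,0],[0,0,0,0.04,0,0,0],[0,0,0,0.06,0,0,0],[0,0,0,0.06,0,0,0]]

```text
time: 24.35
tcp_pos: [595.1, 17.0, 80.4]
eef_rot: [180.0, 0.0, 78.0]
ft_force: [-5.9, -0.6, 13.2]
finger_gap: 0.006
grip_force: 6.8
```

```bash
python3 - <<'E'
from h import *
st()
E
```

```text
t 24.35 jig [35.13 20.21] z 80.4 rot [179.95   0.02  77.98] Fj -5.610743073910096 -1.8033297480570545 13.177679844795998 M [-0.17  1.12  0.04]
```

The clamp's foot is down, with 13 N at z 80.4. I lift straight off and check.

Call:
move_arm:
  commands:
    - [[0,0,0,-0.1,0,0,0],[0,0,0,-0.5,0,0,0],[0,0,0,-1.3,0,0,0],[0,0,0,-2.2,0,0,0],[0,0,-0.2,-3.1,0,0,0],[0,0.1,-0.6,-4.0,0,0,0],[0,0.2,-0.8,-4.1,0,0,0],[0,0.2,-0.8,-4.1,0,0,0]]

```text
time: 25.02
tcp_pos: [565.5, 33.1, 245.8]
eef_rot: [179.7, -0.1, 78.1]
ft_force: [0.2, 0.4, 0.7]
finger_gap: 0.007
grip_force: 0.0
```

```bash
python3 - <<'E'
from h import *
st();grab('wrist','w11');grab('side','s11');grab('top','t11')
n=cv2.imread('pics/s11.png')[150:290,210:400]
cv2.imwrite('pics/m11.png',np.vstack([cv2.imread('pics/w11.png')[:240],np.pad(cv2.resize(n,None,fx=2.5,fy=2.5,interpolation=3),((0,0),(0,165),(0,0)))]))
E
```

```text
t 25.02 jig [ 2.79 29.7 ] z 245.8 rot [179.71  -0.08  78.08] Fj 0.14605506410453284 0.4851968337602127 0.6642820992683944 M [-0.   -0.07 -0.  ]
```

View pics/m11.png

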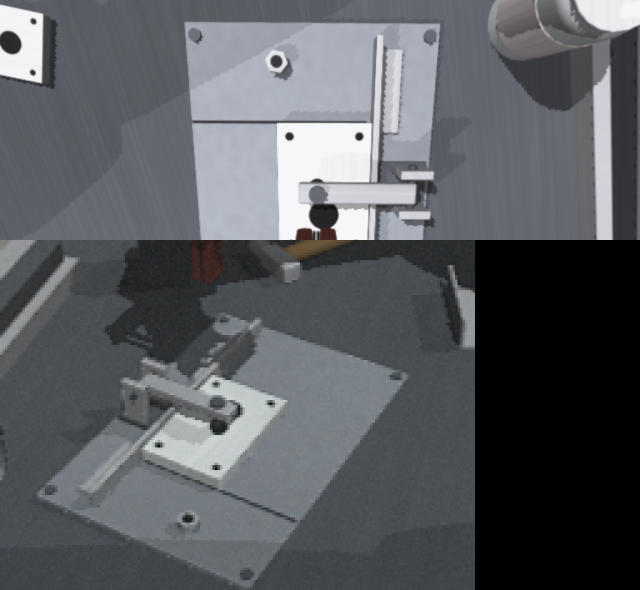

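The clamp bar lies level from (300,193) to (415,193) with its foot on the plate. The plate's edge is on the line at row ~122. One last check of the numbers before handing in.

```bash
python3 - <<'E'
from h import *
print('line',line_y('w11',115,130,range(205,272)),'lead',hedge('w11',range(284,364),118,128,1,24))
f=cv2.imread('pics/w11.png',0);n=np.load('pics/w11.npz');P,K=n['P'],n['K']
p=edge_rows(f,range(135,230),lambda r:268,lambda r:286,1);c,d=fit(onz(p,24,P,K));print('left',W2J(c),yaw_of(d)-JY)
p=edge_rows(f,range(130,175),lambda r:364,lambda r:376,-1);c,d=fit(onz(p,24,P,K));print('right',W2J(c),yaw_of(d)-JY)
# bar end top corners -> height consistency
e=onz([[300,183],[300,204]],58,P,K);print(W2J(e[0]),W2J(e[1]))
print('finger clear z',tool()[2,3])
E
```

```text
line [-76.32  85.31] lead (array([10.79, 85.03]), np.float32(0.23435974), np.float64(122.68085106382979))
left [-35.06  15.11] 0.34002304
right [58.6 52.1] 0.36866188
[-10.76  30.82] [-10.85  10.59]
finger clear z 241.50396611041603
```

```bash
python3 -c "
from cell import robot
print(robot.finish_job())"
```

```text
the job is handed in; nothing more can be done
None
```

I've handed the job in, with no verdict returned: the plate was seated at about 18 N and measured flush with the fence, its leading edge is about 0.3 mm short of the line's centre, and the clamp foot is down on it. My first press on the clamp hit the bar's end at about 80 N before I re-approached, under the 120 N wrist limit.

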